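Lay the tall bin down as a pigeonhole

TASK

Tip the tall black bin that is standing on the bench over towards you, lowering it gently onto its broad side so that it never drops, and leave it lying with its mouth towards you and its base flat against the wooden stop, in the free place beside the bin that already lies there. Do it with fingertips only: do not grip or lift the bin, and leave the spray can, the white bottle and the screwdriver alone.

Things in the scene. Friction and masses are not known exactly. Their poses are not given: they have to be found in the camera images.
- bin: Tall black plastic bin, loose: open-topped box 64 (own x) x 94 (own y) x 165 mm tall (own z, base to mouth), walls and floor 4 mm thick, 0.14 to 0.28 kg. Origin: centre of the outside of its base. Starts upright, own x roughly away from the robot towards the stop, about 15 to 55 mm in front of it. The 94 mm wide walls, at own -x and +x, are its broad sides; lying on one, its origin is 32 mm up.
- bin_mouth (a point): Centre of the bin's open mouth (inside 56 x 86 mm), at rim height, 165 mm from the base along own z; same axes as the bin. Tipped towards the robot, the bin turns about the lower edge of its -x wall, 32 mm from its origin, and falls by itself beyond about 20 degrees. It slides on the bench when pushed.
- stop: Fixed wooden batten, 30 mm thick, 400 mm long (own y -160 to +240), 45 mm high. Origin: foot of its front face; own x away from the robot into the batten, y left along it, z up. Fixed to it lies a second black bin of the same size, mouth to the robot, over own y +118 to +212, own x -165 to 0, 64 mm high. Free place: own y -150 to +110.
- spray_can: Blue and metal can, 52 mm diameter, 150 mm tall, standing; bystander. Origin at the centre of its underside.
- white_bottle: White plastic bottle, 60 mm diameter, 160 mm tall, standing; bystander. Origin at the centre of its underside.
- screwdriver: Screwdriver, 200 mm long, 26 mm thick orange handle, lying on the bench; bystander. Origin at mid-length on its underside, own x along it towards the tip.
Things that resemble listed ones, but are neither listed nor needed, are in the scene too. Several things have the shape of the bin; the one meant has the colours described above.

How it is judged:
By the outcome, as a careful person would: the job done as asked, in the order asked, and still so for the second after the job is handed in, with the robot touching nothing.
It also fails if it takes over 64 s, if anything falls off the work surface, if the arm or the gripper's body presses on something with over 40 N, if the wrist force passes 120 N, or if a joint passes its speed limit or range.

ROBOT

A 6-joint arm with a two-finger parallel gripper is mounted at the origin on the work surface. World frame = base frame: x ahead of the robot, y to its left, z up, the work surface at z = 0. Lengths are in mm, angles in rad, forces in N, time in s.
With the tool pointing down it reaches from about 375 to 975 mm from the base axis. Payload 3.8 kg.
Tool frame: the origin (TCP) lies on the centre line of the jaws, within the pads' length; the fingertips stand 11 mm ahead of it and the grasp point (between the pads) lies 8 mm behind it (bot.tip_extent is the distance from the TCP to the fingertips, in mm); z points along the fingers, y is the direction in which the jaws open and shut (so a half turn about z gives the same grasp; the last joint's range is limited). The gripper opens to 88 mm and grips with 3 to 60 N. Pads are 18 mm wide; open, the fingers measure 123 mm over their backs; the gripper's body (75 mm by 187 mm) begins 45 mm behind the grasp point.
Start: joints at [1.074, 0.264, 1.604, -0, 1.274, -0.037], TCP at [299.541, 604.891, 249.706] pointing down, gripper open.
Joint ranges: [-2.63, 2.63], [-0.94, 2.18], [0.31, 2.57], [-1.31, 4.45], [0, 2.66], [-2.55, 2.55]. Speed limits (rad/s): [2.57, 2.57, 3.14, 3.14, 3.14, 3.14].

INTERFACE

Orientations are given as a unit quaternion [x, y, z, w].
In Python, from workcell import bot gives the robot as it stands.
- The arm moves only by the tool play_rows, never from a script. Its argument "deltas" is a list of rows, each a list of 3 entries, a list of its own where there are three numbers: the turn, a rotation vector about the tool's x, y, z in units of 5 degrees (1.0 is 5 degrees), then the shift along the tool's x, y, z in m, then the gripper's target within -1 to 1 (shut at 1, half-way at 0, fully open at -1). A call has exactly 10 rows; each row is the pose to reach, as a shift and turn from the pose commanded when the call began, along the tool's axes at that moment; what a row does not reach only later rows make up. A row lasts 1/12 s, in which the tool goes at most 41.7 mm and 7.16 degrees, less where a joint would pass 70% of its speed; a pose out of reach is approached as far as the arm can. A call with a gripper value outside its range is refused whole. The fingers move at their own pace and stop on an object; "grip_force" is the grip in N (left out, the last holds). Time passes only in rows, so rows that repeat a pose let the fingers close, or fill a call up. It gives the time, the measured TCP pose, the force and the opening at its end, in the units of the state.
- bot.sense(): the state, without advancing time (a new reading comes with each control period).
- bot.read_camera(name): name is "side" or "top" or "wrist"; returns the picture (400x640x3 uint8, red, green, blue); there is no depth.
- bot.camera_params(name): a dict with "K" (3x3 intrinsics, pixels), "cam_to_world" (4x4, takes a point from camera to world coordinates). Camera axes: x right, y up, looking along -z (the intrinsics and any distortion apply to the point x, -y, -z); pixel columns grow to the right and rows downward; lengths in mm; the calibration is good to about 2 mm. The wrist camera is an equidistant fisheye: a pixel r from the principal point sees the ray r / f radians off the axis. A picture is of the moment at which its call begins: read the wrist's pose just before it. camera_params takes no time and is no camera call; for the wrist camera it gives the pose at the moment of the call.
- bot.job_done(): hands the job in, once; it reports no verdict.
The state is a dict: "t": time; "joints": joint angles; "joint_velocities": joint speeds; "effort": joint torques, N m; "position": TCP position; "ee_rot": TCP orientation; "ft_force": force on the tool from outside, world axes, zero at the start; "moment": the same for the moment, N m; "finger_gap": opening from 0.0 (shut) to 1.0 (fully open).
Only numpy, scipy, OpenCV 4.12 (cv2) and the standard library are available. Lean on these libraries where they do the work, as an engineer would, in place of code of your own. Each camera call takes 0.05 s, during which the arm holds its last target. There are 200 camera calls.

## Working session

There is one attempt and no reset: what is moved stays moved. The work goes in short steps, Python scripts to look and compute and a tool call to move; the robot and the scene stay as the last step left them, time stands still between calls to the robot, and variables do not carry over. Pictures are saved under pics/ and viewed, about 8 in all and at most 12, crops included, and the job is handed in when it is done.

Besides the shell and the picture viewer there is one more tool, called after ">>>" as name(argument=value, ...), one argument or row to a line, values as JSON. play_rows: Moves the arm, as the interface text tells. Its arguments: {"type":"object","properties":{"deltas":{"type":"array"},"grip_force":{"type":"number"}},"required":["deltas"]}

```bash
mkdir -p pics; ls
python3 - <<'E'
from workcell import bot
import cv2, numpy as np
s=bot.sense();print(s)
for n in ("side","top"):
    p=bot.camera_params(n);print(n,p)
    cv2.imwrite(f"pics/{n}0.png",bot.read_camera(n)[:,:,::-1])
E
```

```text
pics
{'t': 0.0, 'joints': array([ 1.07407081e+00,  2.64698864e-01,  1.60534111e+00,  8.71169210e-06,
        1.27367231e+00, -3.68878524e-02]), 'joint_velocities': array([-0.00132315,  0.00087189, -0.00048073,  0.00312399,  0.00036744,
        0.0002587 ]), 'effort': array([ 1.69904138e-04, -5.02091074e+01, -3.56884897e+01,  7.27964798e-02,
        2.91696377e-02, -1.85302747e-04]), 'position': array([299.24197763, 604.3039471 , 248.44230492]), 'ee_rot': array([ 2.27899608e-01,  9.73684058e-01, -1.02121478e-03, -2.83438095e-04]), 'ft_force': array([-0.32314631, -0.89512781,  0.48800483]), 'moment': array([ 0.01792314,  0.00322927, -0.02283838]), 'finger_gap': 1.0040961509666235}
side {'K': array([[433.14615692,   0.        , 322.02457152],
       [  0.        , 433.14615692, 199.44802276],
       [  0.        ,   0.        ,   1.        ]]), 'cam_to_world': array([[ 8.47641961e-01,  2.68819712e-01, -4.57426573e-01,
         1.97436795e+02],
       [-5.30180581e-01,  3.96185947e-01, -7.49630073e-01,
        -7.50755890e+02],
       [-2.02893603e-02,  8.77936591e-01,  4.78346824e-01,
         5.82394706e+02],
       [ 0.00000000e+00,  0.00000000e+00,  0.00000000e+00,
         1.00000000e+00]])}
top {'K': array([[371.53979024,   0.        , 315.54987187],
       [  0.        , 371.53979024, 196.64072963],
       [  0.        ,   0.        ,   1.        ]]), 'cam_to_world': array([[-1.17582472e-02,  9.82527721e-01, -1.85744505e-01,
         4.65092909e+02],
       [-9.99917121e-01, -1.25275397e-02, -2.96849860e-03,
        -2.86292838e+01],
       [-5.24355382e-03,  1.85694206e-01,  9.82593592e-01,
         9.84552794e+02],
       [ 0.00000000e+00,  0.00000000e+00,  0.00000000e+00,
         1.00000000e+00]])}
```

View pics/side0.png

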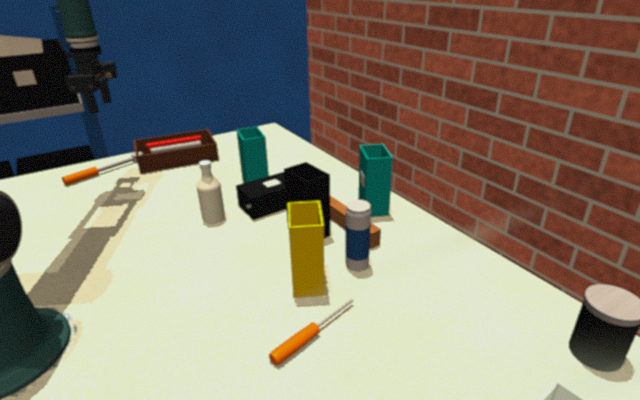

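View pics/top0.png

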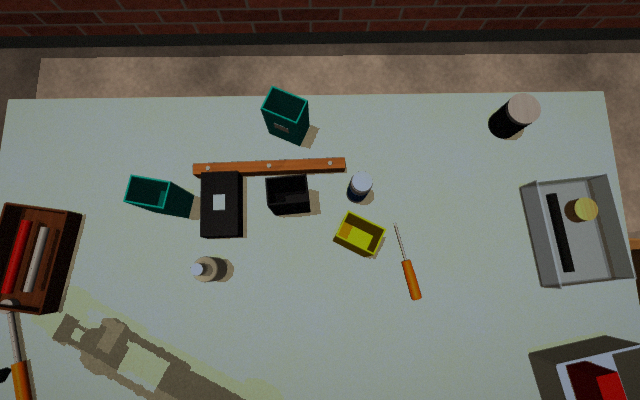

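The top view shows the standing black bin around (288,195), the stop along (193..346, 165), the lying bin around (221,205), spray can (360,187), yellow bin (360,233) and bottle (208,268). I'll zoom in on both views.

Run:
```python
import cv2,numpy as np
a=cv2.imread("pics/top0.png")[145:285,180:400]; 
a=cv2.convertScaleAbs(cv2.resize(a,None,fx=3.6,fy=3.6,interpolation=cv2.INTER_CUBIC),alpha=1,beta=0)
a=(255*(a/255.)**.5).astype('uint8');cv2.imwrite("pics/topc.png",a)
a=cv2.imread("pics/side0.png")[120:280,220:400];
a=cv2.resize(a,None,fx=3.7,fy=3.7,interpolation=cv2.INTER_CUBIC);a=(255*(a/255.)**.5).astype('uint8');cv2.imwrite("pics/sidec.png",a)
```

```text
(no output)
```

View pics/topc.png

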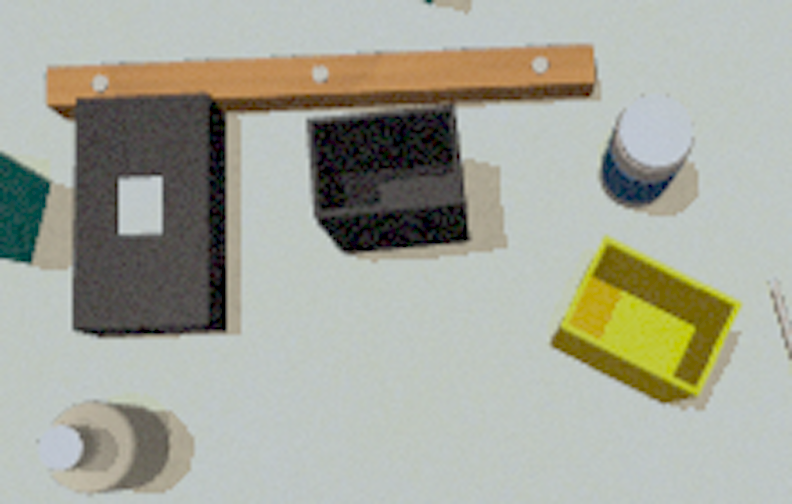

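View pics/sidec.png

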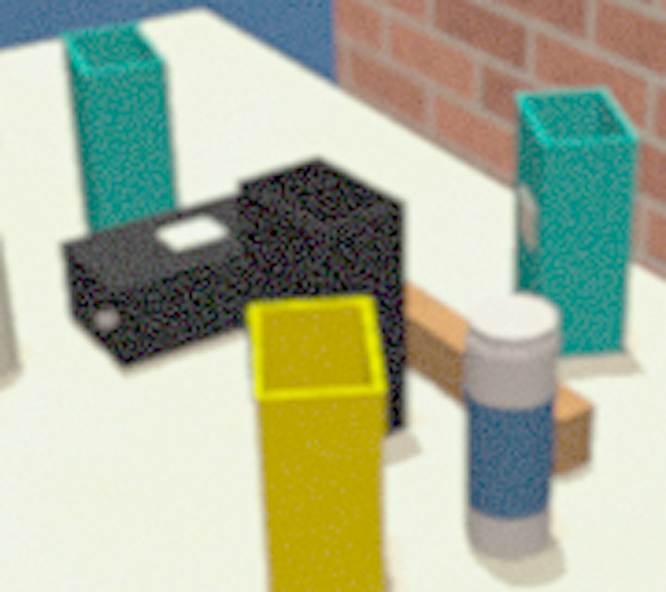

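```bash
cat > h.py <<'E'
import numpy as np
from workcell import bot
def ray(n,uv):
    p=bot.camera_params(n);K=p["K"];T=p["cam_to_world"]
    d=np.array([(uv[0]-K[0,2])/K[0,0],-(uv[1]-K[1,2])/K[1,1],-1]);return T[:3,3],T[:3,:3]@d
def at(n,uv,z):
    o,d=ray(n,uv);return o+d*(z-o[2])/d[2]
def proj(n,P):
    p=bot.camera_params(n);K=p["K"];T=p["cam_to_world"]
    q=(np.asarray(P)-T[:3,3])@T[:3,:3];return np.stack([K[0,2]+K[0,0]*q[:,0]/-q[:,2],K[1,2]-K[1,1]*q[:,1]/-q[:,2]],1)
E
python3 - <<'E'
from h import *
t=lambda c:((c[0]+.5)/3.6-.5+180,(c[1]+.5)/3.6-.5+145)
s=lambda c:((c[0]+.5)/3.7-.5+220,(c[1]+.5)/3.7-.5+120)
for k,c,z in [("rimFL",(308,119),165),("rimFR",(454,106),165),("rimNR",(464,207),165),("rimNL",(318,217),165),("baseNL",(348,252),0),("baseNR",(468,240),0),
 ("stop L back top",(48,68),45),("stop R back top",(594,45),45),("stop R front top",(594,87),45),("stop L front top",(48,104),45),("stop R foot",(596,97),0),("stop mid foot",(265,111),0),
 ("lieFL",(77,98),64),("lieFR",(208,94),64),("lieNR",(208,326),64),("lieNL",(74,328),64),("can top",(654,133),150),("yel1",(606,240),165),("yel2",(740,303),165),("yel3",(696,393),165),("yel4",(553,335),165),("bottle",(62,447),160),("drv tip",(772,283),3)]:
    print(k,at("top",t(c),z).round(1))
for k,c,z in [("S rimL",(240,182),165),("S rimfar",(320,160),165),("S rimR",(404,205),165),("S rimnear?",(325,235),165),("S baseR",(404,430),0),("S can",(512,312),150)]: print(k,at("side",s(c),z).round(1))
E
```

```text
rimFL [665.2  87.6 165. ]
rimFR [672.4  -4.5 165. ]
rimNR [607.7 -10.3 165. ]
rimNL [602.5  80.5 165. ]
baseNL [603.6  79.8   0. ]
baseNR [611.5  -9.4   0. ]
stop L back top [735.2 294.6  45. ]
stop R back top [ 747.3 -103.4   45. ]
stop R front top [ 715.6 -102.6   45. ]
stop L front top [708.1 293.3  45. ]
stop R foot [ 719.8 -107.4    0. ]
stop mid foot [712.2 143.6   0. ]
lieFL [707.3 266.3  64. ]
lieFR [709.1 173.2  64. ]
lieNR [544.4 168.7  64. ]
lieNL [544.2 261.   64. ]
can top [ 656.8 -131.9  150. ]
yel1 [585.9 -98.  165. ]
yel2 [ 545.8 -179.   165. ]
yel3 [ 491.6 -149.8  165. ]
yel4 [527.7 -64.  165. ]
bottle [464.  234.7 160. ]
drv tip [ 576.2 -232.9    3. ]
S rimL [603.2  78.5 165. ]
S rimfar [661.9  79.5 165. ]
S rimR [670.   -8.1 165. ]
S rimnear? [609.6 -16.3 165. ]
S baseR [669.9  -4.4   0. ]
S can [ 661.5 -130.7  150. ]
```

The crops give rim corners around (308,119), (454,106), (464,207) and (318,217) in the top crop. The bin is therefore at about (637, 38) with a yaw near 5°. The stop face is at x≈714 with a yaw near 1.5°, and the spray can and yellow bin are clear to the right.

The plan is to keep the tool vertical with the jaws along x and the fingers inside the mouth. They'll sit slack but close to both broad walls, pushing the near wall to tip the bin and holding back the far rim to lower it. Then I slide it to the stop.

```bash
cat >> h.py <<'E'
from scipy.spatial.transform import Rotation as R
def go(pos,psi=4.5,yaw_from=None):
    s=bot.sense();A=R.from_quat(s["ee_rot"])
    p=np.radians(psi);c,n=np.cos(p),np.sin(p)
    B=R.from_matrix(np.array([[-n,c,0],[c,n,0],[0,0,-1.]]).T.T)
    print("t",round(s["t"],2),"pos",s["position"].round(1),"F",s["ft_force"].round(1),"gap",round(s["finger_gap"],3),"y-ang",np.degrees(np.arctan2(*A.as_matrix()[[1,0],1])).round(1))
    print("turn",(np.degrees((A.inv()*B).as_rotvec())/5).round(2),"shift m",(A.inv().apply(np.array(pos)-s["position"])/1000).round(4))
E
python3 -c "
from h import *
go([637,38,250])
print(proj('top',[[637,38,165],[637+32,38,165]]))"
```

```text
t 0.1 pos [299.2 604.3 248.5] F [ 0.7  0.3 -0.9] gap 1.001 y-ang 63.7
turn [-2.000e-02  1.000e-02  1.183e+01] shift m [-0.554  -0.3576 -0.0008]
[[287.00045267 189.59404152]
 [287.03590102 175.79250957]]
```

>>> play_rows(
  deltas=[
    [[0,0,1.2],[-0.034,-0.022,0],0.75],
    [[0,0,2.4],[-0.068,-0.044,0],0.75],
    [[0,0,3.6],[-0.102,-0.066,0],0.75],
    [[0,0,4.8],[-0.136,-0.088,0],0.75],
    [[0,0,6],[-0.17,-0.11,0],0.75],
    [[0,0,7.2],[-0.204,-0.132,0],0.75],
    [[0,0,8.4],[-0.238,-0.154,0],0.75],
    [[0,0,9.6],[-0.272,-0.176,0],0.75],
    [[0,0,10.8],[-0.306,-0.198,0],0.75],
    [[0,0,11.8],[-0.34,-0.219,0],0.75],
  ],
)

```text
t: 0.93
position: [507.3, 255.7, 249.3]
ee_rot: [0.68, 0.734, -0.0, -0.0]
ft_force: [1.0, -0.4, 0.6]
finger_gap: 0.27
```

```bash
python3 -c "
from h import *
go([637,38,250])"
```

```text
t 0.93 pos [507.3 255.7 249.3] F [ 1.  -0.4  0.6] gap 0.27 y-ang 4.4
turn [-0.01  0.   -0.03] shift m [-0.227   0.1128 -0.0007]
```

>>> play_rows(
  deltas=[
    [[0,0,0],[-0.033,0.016,0],0.95],
    [[0,0,0],[-0.066,0.033,0],0.95],
    [[0,0,0],[-0.1,0.05,0],0.95],
    [[0,0,0],[-0.133,0.066,0],0.95],
    [[0,0,0],[-0.166,0.083,0],0.95],
    [[0,0,0],[-0.2,0.1,0],0.95],
    [[0,0,0],[-0.22,0.11,0],0.95],
    [[0,0,0],[-0.227,0.113,0],0.95],
    [[0,0,0],[-0.227,0.113,0],0.95],
    [[0,0,0],[-0.227,0.113,0],0.95],
  ],
)

```text
t: 1.77
position: [637.5, 41.0, 249.0]
ee_rot: [0.678, 0.735, -0.0, -0.001]
ft_force: [0.3, 0.6, -0.2]
finger_gap: 0.029
```

```bash
python3 -c "
from h import *
import cv2
go([637,38,147])
a=bot.read_camera('side')[110:290,210:410,::-1];b=bot.read_camera('wrist')[:,:,::-1]
a=cv2.resize(a,(444,400),interpolation=cv2.INTER_CUBIC);o=np.hstack([a,b])
o=cv2.resize(o,(800,295));cv2.imwrite('pics/p5.png',(255*(o/255.)**.6).astype('uint8'))"
```

```text
t 1.77 pos [637.5  41.  249. ] F [ 0.3  0.6 -0.2] gap 0.029 y-ang 4.6
turn [-0.02 -0.01  0.02] shift m [-0.003  -0.0006  0.102 ]
```

View pics/p5.png

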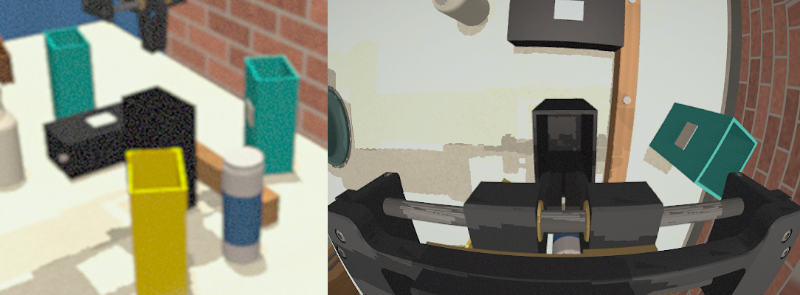

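```bash
python3 -c "
from h import *
import cv2
p=bot.camera_params('wrist');K=p['K'];T=p['cam_to_world'];print(K,T.round(2))
s=bot.sense();A=R.from_quat(s['ee_rot']).as_matrix()
for q in [(0,0,11),(9,18.5,11),(9,-18.5,11),(-9,18.5,11),(-9,-18.5,11),(9,18.5,-53),(9,-18.5,-53),(37,93,-53),(37,-93,-53),(-37,93,-53)]:
    w=s['position']+A@q; c=T[:3,:3].T@(w-T[:3,3]); c=np.array([c[0],-c[1],-c[2]])
    th=np.arctan2(np.hypot(c[0],c[1]),c[2]);r=K[0,0]*th;u=K[:2,2]+r*c[:2]/np.hypot(*c[:2])
    print(q,u.round(0), c.round(0))
b=bot.read_camera('wrist')[150:400,60:600,::-1];cv2.imwrite('pics/p6.png',(255*(cv2.resize(b,None,fx=1.48,fy=1.48)/255.)**.5).astype('uint8'))"
```

```text
[[309.70691629   0.         319.03567083]
 [  0.         309.70691629 196.94574401]
 [  0.           0.           1.        ]] [[ 1.0000e+00 -8.0000e-02 -2.0000e-02  6.3183e+02]
 [ 8.0000e-02  9.6000e-01  2.7000e-01  1.1219e+02]
 [-0.0000e+00 -2.7000e-01  9.6000e-01  3.8361e+02]
 [ 0.0000e+00  0.0000e+00  0.0000e+00  1.0000e+00]]
(0, 0, 11) [319. 251.] [ -0.  28. 159.]
(9, 18.5, 11) [355. 235.] [ 18.  20. 156.]
(9, -18.5, 11) [282. 235.] [-19.  20. 156.]
(-9, 18.5, 11) [353. 266.] [ 18.  37. 161.]
(-9, -18.5, 11) [284. 266.] [-19.  37. 161.]
(9, 18.5, -53) [375. 311.] [18. 37. 95.]
(9, -18.5, -53) [261. 311.] [-19.  37.  95.]
(37, 93, -53) [571. 224.] [93. 10. 87.]
(37, -93, -53) [ 66. 224.] [-93.  10.  87.]
(-37, 93, -53) [518. 371.] [ 93.  81. 107.]
```

View pics/p6.png

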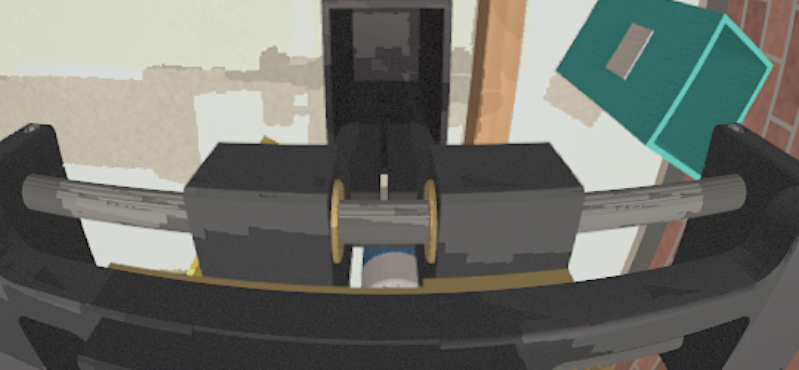

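The wrist view shows the fingers as the dark shape around crop column 387, centred on the mouth (columns 325–450). I'll descend 103 mm and then open to a 46 mm span.

>>> play_rows(
  deltas=[
    [[0,0,0],[-0.003,0,0.02],0.95],
    [[0,0,0],[-0.003,0,0.04],0.95],
    [[0,0,0],[-0.003,0,0.06],0.95],
    [[0,0,0],[-0.003,0,0.075],0.95],
    [[0,0,0],[-0.003,0,0.085],0.95],
    [[0,0,0],[-0.003,0,0.095],0.95],
    [[0,0,0],[-0.003,0,0.102],0.85],
    [[0,0,0],[-0.003,0,0.102],0.75],
    [[0,0,0],[-0.003,0,0.102],0.75],
    [[0,0,0],[-0.003,0,0.102],0.75],
  ],
)

```text
t: 2.75
position: [639.0, 37.8, 148.7]
ee_rot: [0.678, 0.735, 0.001, 0.001]
ft_force: [0.9, 0.4, 0.4]
finger_gap: 0.127
```

>>> play_rows(
  deltas=[
    [[0,0,0],[0,0,0],0.75],
    [[0,0,0],[0,-0.001,0],0.75],
    [[0,0,0],[0,-0.002,0],0.75],
    [[0,0,0],[0,-0.003,0],0.75],
    [[0,0,0],[0,-0.004,0],0.75],
    [[0,0,0],[0,-0.005,0],0.75],
    [[0,0,0],[0,-0.006,0],0.75],
    [[0,0,0],[0,-0.007,0],0.75],
    [[0,0,0],[0,-0.008,0],0.75],
    [[0,0,0],[0,-0.008,0],0.75],
  ],
)

```text
t: 3.58
position: [630.3, 37.0, 147.8]
ee_rot: [0.678, 0.735, 0.0, 0.0]
ft_force: [0.6, 0.7, 1.2]
finger_gap: 0.13
```

```bash
python3 -c "
from h import *
go([637,38,147])"
```

```text
t 3.58 pos [630.3  37.  147.8] F [0.6 0.7 1.2] gap 0.13 y-ang 4.7
turn [0.   0.   0.03] shift m [0.0004 0.0068 0.0008]
```

>>> play_rows(
  deltas=[
    [[0,0,0],[0,-0.002,-0.001],0.75],
    [[0,0,0],[0,-0.004,-0.001],0.75],
    [[0,0,0],[0,-0.006,-0.002],0.75],
    [[0,0,0],[0,-0.009,-0.002],0.75],
    [[0,0,0],[0,-0.011,-0.003],0.75],
    [[0,0,0],[0,-0.013,-0.004],0.75],
    [[0,0,0],[0,-0.016,-0.004],0.75],
    [[0,0,0],[0,-0.018,-0.005],0.75],
    [[0,0,0],[0,-0.02,-0.006],0.75],
    [[0,0,0],[0,-0.022,-0.006],0.75],
  ],
)

```text
t: 4.42
position: [608.4, 35.3, 154.0]
ee_rot: [0.678, 0.735, 0.0, 0.0]
ft_force: [0.8, -0.5, -0.5]
finger_gap: 0.125
```

```bash
cat > look.py <<'E'
from h import *
import cv2,sys
go([637,38,147])
a=bot.read_camera('side')[110:290,180:410,::-1];b=bot.read_camera('top')[140:290,170:410,::-1]
o=np.hstack([cv2.resize(a,(400,313),interpolation=2),cv2.resize(b,(400,313),interpolation=2)])
cv2.imwrite(sys.argv[1],(255*(o/255.)**.5).astype('uint8'))
E
python3 look.py pics/p7.png
```

```text
t 4.42 pos [608.4  35.3 154. ] F [ 0.8 -0.5 -0.5] gap 0.125 y-ang 4.7
turn [ 0.01 -0.    0.03] shift m [0.0004 0.0287 0.007 ]
```

View pics/p7.png

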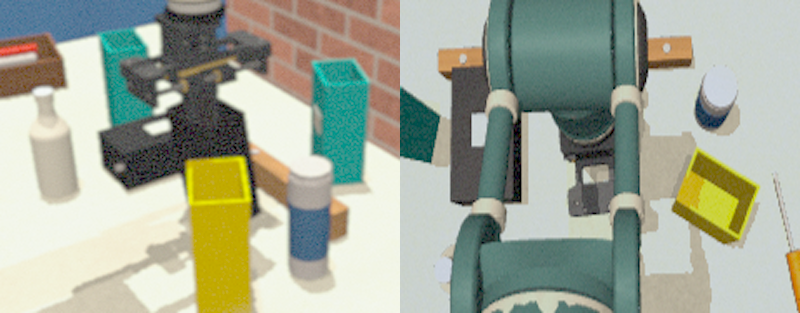

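The side view shows the bin's right edge leaning from (240,105) to (257,210), with its base corner unmoved, so it is tipping (about 10°) and not sliding. I'll continue past balance.

>>> play_rows(
  deltas=[
    [[0,0,0],[0,-0.003,-0.001],0.75],
    [[0,0,0],[0,-0.006,-0.001],0.75],
    [[0,0,0],[0,-0.009,-0.002],0.75],
    [[0,0,0],[0,-0.012,-0.002],0.75],
    [[0,0,0],[0,-0.014,-0.002],0.75],
    [[0,0,0],[0,-0.017,-0.003],0.75],
    [[0,0,0],[0,-0.02,-0.003],0.75],
    [[0,0,0],[0,-0.022,-0.003],0.75],
    [[0,0,0],[0,-0.025,-0.003],0.75],
    [[0,0,0],[0,-0.027,-0.003],0.75],
  ],
)

```text
t: 5.35
position: [581.1, 33.0, 156.7]
ee_rot: [0.678, 0.735, -0.0, -0.0]
ft_force: [0.0, 0.2, 0.2]
finger_gap: 0.123
```

>>> play_rows(
  deltas=[
    [[0,0,0],[0,-0.003,0],0.75],
    [[0,0,0],[0,-0.006,0],0.75],
    [[0,0,0],[0,-0.009,0.001],0.75],
    [[0,0,0],[0,-0.012,0.001],0.75],
    [[0,0,0],[0,-0.015,0.001],0.75],
    [[0,0,0],[0,-0.018,0.002],0.75],
    [[0,0,0],[0,-0.021,0.002],0.75],
    [[0,0,0],[0,-0.024,0.002],0.75],
    [[0,0,0],[0,-0.027,0.003],0.75],
    [[0,0,0],[0,-0.029,0.003],0.75],
  ],
)

```text
t: 6.18
position: [552.0, 30.7, 153.5]
ee_rot: [0.678, 0.735, -0.0, -0.0]
ft_force: [0.3, -0.3, 0.1]
finger_gap: 0.128
```

```bash
python3 look.py pics/p8.png
```

```text
t 6.18 pos [552.   30.7 153.5] F [ 0.3 -0.3  0.1] gap 0.128 y-ang 4.7
turn [-0.01 -0.    0.03] shift m [0.0004 0.0853 0.0064]
```

View pics/p8.png

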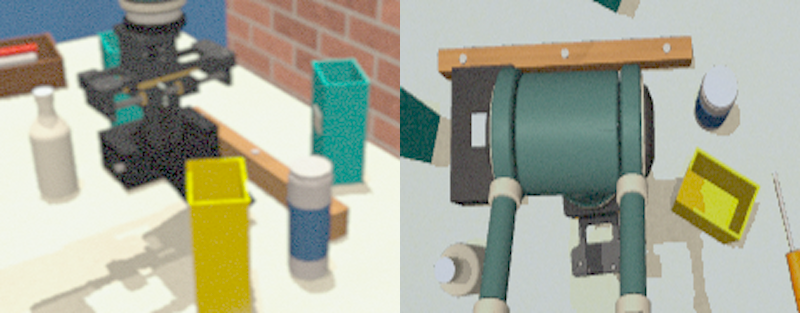

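```bash
cat > ex.py <<'E'
from h import *
import sys
th=np.radians(float(sys.argv[1]));px,py=float(sys.argv[2]),float(sys.argv[3]);ps=np.radians(float(sys.argv[4]));c,s=np.cos(th),np.sin(th)
P=[]
for x,y,z in [(64,-47,165),(64,47,165),(0,-47,165),(64,-47,0),(0,-47,0),(0,47,165)]:
    a=x*c-z*s;h=x*s+z*c
    P.append([px+a*np.cos(ps)-y*np.sin(ps),py+a*np.sin(ps)+y*np.cos(ps),h])
names="+xR rim,+xL rim,-xR rim,+xR base,-xR base,-xL rim".split(',')
u=proj('side',P);v=proj('top',P)
for n,a,b in zip(names,(u-[180,110])*1.739,(v-[170,140])*[1.667,2.087]+[400,0]):print(n,a.round(),b.round())
E
python3 ex.py 30 606 36 4.8
```

```text
+xR rim [201. 124.] [633. 151.]
+xL rim [162. 100.] [562. 160.]
-xR rim [164. 161.] [637. 206.]
+xR base [256. 201.] [630. 103.]
-xR base [224. 235.] [634. 150.]
-xL rim [127. 134.] [568. 214.]
```

```bash
cat > asc.py <<'E'
from h import *
import sys
r0,r1,c0,c1=map(int,sys.argv[2:6])
a=bot.read_camera(sys.argv[1])[r0:r1,c0:c1].astype(int)
m=a.max(2);ora=(a[...,0]-a[...,2]>40)
print("cols",c0)
for i in range(0,r1-r0,2):
    print(r0+i,''.join('o' if ora[i,j] else ('#' if m[i,j]<45 else '+' if m[i,j]<90 else '-' if m[i,j]<150 else '.') for j in range(c1-c0)))
E
python3 asc.py side 150 250 230 345
```

```text
cols 230
150 ---++----++############################################++ooooo-.-+################+..........oooooooooooooooooooooo
152 +++#############################################++ooooooooo--......--+####+++++###+-............--ooooooooooooooooo
154 +#########+#+++++++++#+#################++ooooooooooo+#######+-....--+++++++######+-................-oooooooooooooo
156 #####+++++++++++++++#############++ooooooooooo+#####+############++++--....--+####+-..................ooooooooooooo
158 ###++++++++++++++++##########+oooooooooo----+#####++oo+#########+-.............-++-........................oooooooo
160 ######+++++++++######+++#####ooooo+++####+---+++++++++++#######+-.............................................-oooo
162 #####################+o+######+++############++++##++oo#######++-................................................oo
164 ################++++++++#####+oooo+#########++#########+++---......................................................
166 ###############+++-+-++++++++++++o+########++++######+-............................................................
168 +######
[... 4208 characters left out ...]
.......oooooooooooooooooooooo--------------ooooooooooooooooooooooooooooooooooooooo..................
240 ................oooooooooooooo......oooooo----------------ooooooooooooooooooooooooooooooooooooo....................
242 ............ooooooooooo..............o--------------------ooooooooooooooooooooooooooooooooooooo....................
244 .......oooooooooo..............oo.------------------------ooooooooooooooooooooooooooooooooooooo....................
246 .ooooooooooooooo......oooooooooo.--.oooo------------------ooooooooooooooooooooooooooooooooooooo....................
248 ooooooooooooooooooooooooooooooooooooooooo.----------------ooooooooooooooooooooooooooooooooooooo....................
```

```bash
cat > big.py <<'E'
from h import *
import cv2,sys
r0,r1,c0,c1=map(int,sys.argv[3:7])
a=bot.read_camera(sys.argv[1])[r0:r1,c0:c1,::-1]
k=min(800/(c1-c0),600/(r1-r0));o=cv2.resize(a,None,fx=k,fy=k,interpolation=cv2.INTER_CUBIC);print(k)
cv2.imwrite(sys.argv[2],(255*(o/255.)**.4).astype('uint8'))
E
python3 big.py side pics/p9.png 140 260 225 345
```

```text
5.0
```

View pics/p9.png

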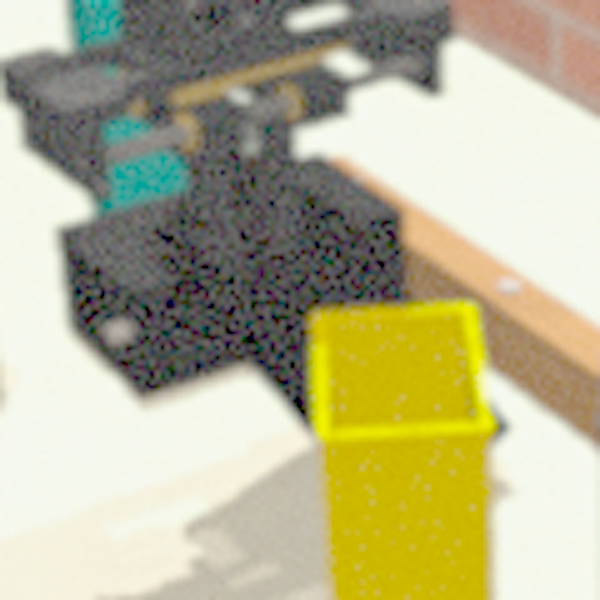

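```bash
cat > fit.py <<'E'
from h import *
from scipy.optimize import least_squares
def pts(q):
    th,px,py,ps=np.radians(q[0]),q[1],q[2],np.radians(q[3]);c,s=np.cos(th),np.sin(th);P=[]
    for x,y,z in [(64,-47,165),(0,-47,165),(64,-47,0),(0,-47,0)]:
        a=x*c-z*s;h=x*s+z*c
        P.append([px+a*np.cos(ps)-y*np.sin(ps),py+a*np.sin(ps)+y*np.cos(ps),h])
    return proj('side',P)
def d(p,a,b):
    n=np.array([-(b-a)[1],(b-a)[0]]);return (p-a)@n/np.hypot(*n)
def f(q):
    A,B,C,D=pts(q)
    return np.r_[C-[326,226],d(np.array([306.6,200]),A,C),d(np.array([274,213]),B,D),d(np.array([287,227]),B,D),(q[2]-36)/6,(q[3]-4.8)/2]
r=least_squares(f,[30,606,36,4.8]);print(r.x,r.fun.round(1),pts(r.x).round())
E
python3 fit.py
```

```text
[ 33.96900839 602.30317005  32.25240379   4.46429981] [ 0.1 -0.2 -2.5  0.8  1.5 -0.6 -0.2] [[290. 185.]
 [270. 208.]
 [326. 226.]
 [308. 246.]]
```

The enlarged side view shows the base corner at about (505,430) and the lower edge running (245,365) to (310,435). A fit gives a tilt of about 33° with the pivot at x≈603, so the bin is past balance, following the tool and not sliding. I'll lower it to about 55°.

>>> play_rows(
  deltas=[
    [[0,0,0],[0,-0.004,0.001],0.75],
    [[0,0,0],[0,-0.008,0.002],0.75],
    [[0,0,0],[0,-0.013,0.003],0.75],
    [[0,0,0],[0,-0.018,0.004],0.75],
    [[0,0,0],[0,-0.023,0.005],0.75],
    [[0,0,0],[0,-0.028,0.007],0.75],
    [[0,0,0],[0,-0.033,0.009],0.75],
    [[0,0,0],[0,-0.037,0.011],0.75],
    [[0,0,0],[0,-0.041,0.012],0.75],
    [[0,0,0],[0,-0.045,0.014],0.75],
  ],
)

```text
t: 7.22
position: [507.4, 27.0, 139.6]
ee_rot: [0.678, 0.735, 0.0, 0.0]
ft_force: [0.7, 0.3, -0.1]
finger_gap: 0.126
```

>>> play_rows(
  deltas=[
    [[0,0,0],[0,-0.003,0.001],0.75],
    [[0,0,0],[0,-0.006,0.003],0.75],
    [[0,0,0],[0,-0.009,0.005],0.75],
    [[0,0,0],[0,-0.012,0.006],0.75],
    [[0,0,0],[0,-0.015,0.008],0.75],
    [[0,0,0],[0,-0.018,0.01],0.75],
    [[0,0,0],[0,-0.021,0.012],0.75],
    [[0,0,0],[0,-0.024,0.014],0.75],
    [[0,0,0],[0,-0.026,0.015],0.75],
    [[0,0,0],[0,-0.026,0.015],0.75],
  ],
)

```text
t: 8.05
position: [481.1, 24.9, 124.2]
ee_rot: [0.678, 0.735, -0.0, -0.0]
ft_force: [-0.6, 0.8, -0.3]
finger_gap: 0.127
```

```bash
python3 asc.py side 160 262 215 345; python3 -c "
from h import *
go([637,38,147])
from fit import pts
print(pts([55,604,35,4.6]).round())"
```

```text
cols 215
160 ---+########################+##########################+++++++++++++++--.....................................................ooooo
162 ....-#########################################+++++++#####+++++++++++++#-.......................................................-o
164 ....-+#################################++++++++++++++###################+.........................................................
166 ....-########################+#########++++++++#########################+-........................................................
168 ....-+##################################################################+-........................................................
170 .--++###########################################+o+++++#################+-...o....................................................
172 ########################################+++oooooo+++-...-++################+oooooo................................................
174 #+++###############################++ooooooo++#+++++-.....-++++++++###########+oooooo.............................................
176 ....-+#
[... 5415 characters left out ...]
ooooooooo-------------------------------------------oooooooooooooooooooooooooooooooooooo....................
258 oooooo..ooooooooooo.......oooooo------------------------------------------oooooooooooooooooooooooooooooooooooo....................
260 ooooo..oooooooooooo......o..ooo.---------------------------------------....ooooooooooooooooooooooooooooooooooo....................
t 8.1 pos [481.5  24.9 124.5] F [0.3 0.5 0.3] gap 0.124 y-ang 4.7
turn [-0.   -0.    0.03] shift m [ 0.0004  0.156  -0.0226]
[ 33.96900839 602.30317005  32.25240379   4.46429981] [ 0.1 -0.2 -2.5  0.8  1.5 -0.6 -0.2] [[290. 185.]
 [270. 208.]
 [326. 226.]
 [308. 246.]]
[[267. 204.]
 [254. 231.]
 [320. 221.]
 [308. 245.]]
```

The side silhouette puts the near rim corner at (253,232), against (254,231) predicted for a 55° tilt with the pivot at 604, so the model holds. I'll lower to about 70° and then slide towards the stop.

>>> play_rows(
  deltas=[
    [[0,0,0],[0,-0.004,0.003],0.75],
    [[0,0,0],[0,-0.008,0.006],0.75],
    [[0,0,0],[0,-0.012,0.008],0.75],
    [[0,0,0],[0,-0.016,0.011],0.75],
    [[0,0,0],[0,-0.019,0.014],0.75],
    [[0,0,0],[0,-0.022,0.017],0.75],
    [[0,0,0],[0,-0.025,0.02],0.75],
    [[0,0,0],[0,-0.028,0.023],0.75],
    [[0,0,0],[0,-0.032,0.027],0.75],
    [[0,0,0],[0,-0.035,0.03],0.75],
  ],
)

```text
t: 8.93
position: [446.3, 22.1, 94.2]
ee_rot: [0.678, 0.735, -0.0, -0.0]
ft_force: [-1.1, -0.3, -0.6]
finger_gap: 0.13
```

```bash
python3 asc.py side 200 256 215 300; python3 -c "
from h import *
go([637,38,147])
from fit import pts
print(pts([70,604,35,4.6]).round())"
```

```text
cols 215
200 oooooooo+++++......-++++++++######################################################o+o
202 +++++#########+++++++++++ooo###########################################+ooooooooooooo
204 #+oo+###########----+####++#####+++++##################################oooooooooooooo
206 ++ooo+#########-....-+#########++--++##################################oooooooooooooo
208 +++oo+#########+-..-+##################################################oooooooooooooo
210 +++oo+#######+---+############################++++---.....--+##########+ooooooooooooo
212 ---++#######+-...-+###########################++--ooooooooo..-+########+ooooooooooooo
214 .----+#######++--+###############################+---oooooooooo.-+#####oooooooooooooo
216 ------+############################################++--oooooooooo.-+###+ooooooooooooo
218 ------+###############################################++----oo----++###+ooooooooooooo
220 .------+###############################################################+ooooooooooooo
222 --o..o--+###############################################################ooooooooooooo
224 ooooooo
[... 1054 characters left out ...]
##+ooooooooooo
248 ..............oooooooooooooo-+################################+++++++-----ooooooooooo
250 ..........oooooooooooooooo----++###############++++++---------------------ooooooooooo
252 ....oooooooooo..ooooo.----------+++++++-+---------------------------------ooooooooooo
254 ooooooo.........ooo------------------------------------------------------oooooooooooo
t 8.98 pos [445.3  22.   93.5] F [-2.5 -0.1 -1.6] gap 0.123 y-ang 4.7
turn [-0.03 -0.    0.03] shift m [ 0.0004  0.1923 -0.054 ]
[ 33.96900839 602.30317005  32.25240379   4.46429981] [ 0.1 -0.2 -2.5  0.8  1.5 -0.6 -0.2] [[290. 185.]
 [270. 208.]
 [326. 226.]
 [308. 246.]]
[[254. 222.]
 [247. 249.]
 [315. 221.]
 [308. 245.]]
```

>>> play_rows(
  deltas=[
    [[0,0,0],[0,0.003,0],0.75],
    [[0,0,0.1],[0,0.007,0],0.75],
    [[0,0,0.2],[0,0.011,0],0.75],
    [[0,0,0.3],[0,0.015,0],0.75],
    [[0,0,0.4],[0,0.019,0],0.75],
    [[0,0,0.5],[0,0.023,0],0.75],
    [[0,0,0.6],[0,0.027,0],0.75],
    [[0,0,0.6],[0,0.031,0],0.75],
    [[0,0,0.6],[0,0.035,0],0.75],
    [[0,0,0.6],[0,0.04,0],0.75],
  ],
)

```text
t: 9.82
position: [487.1, 25.4, 94.6]
ee_rot: [0.697, 0.717, -0.0, -0.0]
ft_force: [-0.3, 0.1, -0.0]
finger_gap: 0.125
```

```bash
python3 asc.py side 200 256 215 300; python3 -c "
from h import *
go([637,38,147])
from fit import pts
print(pts([70,644,37,4]).round())"
```

```text
cols 215
200 ##+++--.........-+++ooo#########################################################++#++
202 #+------....--+++++++oo+###############################################+ooooooooooooo
204 ##+++++++++++---...-+++########+++################################+++++oooooooooooooo
206 ####++++--............-+#######+++############################++--ooooooooooooooooooo
208 ###+-----..............-+#######################################+---ooooooooooooooooo
210 ###+-----..............-+#########################################++---oooooooooooooo
212 ###+-----...............-+###########################################++-ooooooooooooo
214 +#++------ooo...........-+#############################################oooooooooooooo
216 ----------ooo............-#############################################oooooooooooooo
218 ----------.o.............-+############################################oooooooooooooo
220 o--------o................-#############################################ooooooooooooo
222 ----oo.ooo.................-############################################ooooooooooooo
224 ooooooo
[... 1054 characters left out ...]
--oooooooooooo
248 .........ooo.oooooooooo........oooo---------------------------------------ooooooooooo
250 .......oooooooooo..........oooooooooo------------------------------------oooooooooooo
252 ..oooooooooooo............oooooooooooooo----------------------------------ooooooooooo
254 ooooooooooo...........oooooooooooooooooo.--------------------------------oooooooooooo
t 9.87 pos [488.4  25.4  94.9] F [ 0.6 -0.4  0.9] gap 0.127 y-ang 1.7
turn [ 0.02  0.   -0.57] shift m [ 0.0083  0.149  -0.0519]
[ 33.96900839 602.30317005  32.25240379   4.46429981] [ 0.1 -0.2 -2.5  0.8  1.5 -0.6 -0.2] [[290. 185.]
 [270. 208.]
 [326. 226.]
 [308. 246.]]
[[270. 215.]
 [263. 243.]
 [329. 215.]
 [322. 240.]]
```

It slid as planned, with the corner at (264,244) against (263,243) predicted. I'll keep sliding.

>>> play_rows(
  deltas=[
    [[0,0,0],[0,0.004,0],0.75],
    [[0,0,0],[0,0.009,0],0.75],
    [[0,0,0],[0,0.014,0],0.75],
    [[0,0,0],[0,0.019,0],0.75],
    [[0,0,0],[0,0.023,0],0.75],
    [[0,0,0],[0,0.027,0],0.75],
    [[0,0,0],[0,0.031,0],0.75],
    [[0,0,0],[0,0.035,0],0.75],
    [[0,0,0],[0,0.039,0],0.75],
    [[0,0,0],[0,0.042,0],0.75],
  ],
)

```text
t: 10.7
position: [529.4, 26.6, 94.7]
ee_rot: [0.697, 0.717, 0.0, 0.0]
ft_force: [-1.1, 0.8, -0.4]
finger_gap: 0.128
```

```bash
python3 asc.py side 196 250 230 300; python3 -c "
from h import *
go([637,38,147])
from fit import pts
print(pts([70,686,37,4]).round())"
```

```text
cols 230
196 ################+++++++++oo###########################################
198 #########+++++++++++####+o+###########################################
200 ########+++++##################################################++++-oo
202 +#######################################################+ooooooooooooo
204 .-##############+++++###################################oooooooooooooo
206 ...-+###+++#####+---++##################################+ooooooooooooo
208 .....-+--.--+####+++####################################+ooooooooooooo
210 .............-+#########################################+ooooooooooooo
212 ...............-+#######################################oooooooooooooo
214 .................-+#####################################+ooooooooooooo
216 ...................-+###################################oooooooooooooo
218 .....................-+##+++---+########################oooooooooooooo
220 .......................--.oo....-########################ooooooooooooo
222 ................................-+#######################ooooooooooooo
224 ..................................-##
[... 560 characters left out ...]
40 ...................ooooooooooooooooooo--------------+++---oooooooooooo
242 .............ooooooooooooo.......oooo---------------------oooooooooooo
244 .......oooooooooooooo.......oooooooooooo-------------------ooooooooooo
246 ....ooooooooooo............oooooooooooooo.----------------oooooooooooo
248 ooooooooooooo.........oooooooooooooooooooo-----------------ooooooooooo
t 10.75 pos [529.9  26.6  94.9] F [-0.4  0.7 -0.8] gap 0.128 y-ang 1.7
turn [ 0.01  0.   -0.57] shift m [ 0.0083  0.1074 -0.052 ]
[ 33.96900839 602.30317005  32.25240379   4.46429981] [ 0.1 -0.2 -2.5  0.8  1.5 -0.6 -0.2] [[290. 185.]
 [270. 208.]
 [326. 226.]
 [308. 246.]]
[[288. 210.]
 [281. 237.]
 [344. 210.]
 [337. 234.]]
```

>>> play_rows(
  deltas=[
    [[0,0,0],[0,0.002,0],0.75],
    [[0,0,0],[0,0.004,0],0.75],
    [[0,0,0],[0,0.006,0],0.75],
    [[0,0,0],[0,0.008,0],0.75],
    [[0,0,0],[0,0.01,0],0.75],
    [[0,0,0],[0,0.012,0],0.75],
    [[0,0,0],[0,0.011,0.004],0.75],
    [[0,0,0],[0,0.009,0.008],0.75],
    [[0,0,0],[0,0.007,0.011],0.75],
    [[0,0,0],[0,0.006,0.013],0.75],
  ],
)

```text
t: 11.58
position: [534.6, 26.7, 81.3]
ee_rot: [0.697, 0.717, -0.0, -0.0]
ft_force: [-1.0, -0.1, 0.4]
finger_gap: 0.124
```

```bash
python3 asc.py side 206 246 250 292; python3 -c "
from h import *
go([637,38,147])
from fit import pts
print(pts([75,702,37,3]).round())"
```

```text
cols 250
206 ++##################################oooooo
208 ####################################+ooooo
210 ####################################+ooooo
212 ####################################oooooo
214 ####################################oooooo
216 +###################################oooooo
218 .-+##++----+########################+ooooo
220 ...--.o....-+########################ooooo
222 .............-+######################ooooo
224 ...............-+####################ooooo
226 .................+###################ooooo
228 ..................-+#################ooooo
230 ....................-++##############ooooo
232 ...................ooo-+#############ooooo
234 ...............ooooooooo.-+##########+oooo
236 ...........oooooooooooooo--+##########oooo
238 .....oooooooooooooooo.-------++#######oooo
240 ooooooooooooo...ooooo----------++#####oooo
242 oooooo........oooooooo.-----------+###oooo
244 o........oooooooooooooooo-----------+++ooo
t 11.63 pos [534.4  26.7  81. ] F [-1.7 -0.4 -0.3] gap 0.125 y-ang 1.7
turn [-0.01  0.   -0.57] shift m [ 0.0084  0.1029 -0.0661]
[ 33.96900839 602.30317005  32.25240379   4.46429981] [ 0.1 -0.2 -2.5  0.8  1.5 -0.6 -0.2] [[290. 185.]
 [270. 208.]
 [326. 226.]
 [308. 246.]]
[[290. 214.]
 [285. 240.]
 [347. 209.]
 [342. 233.]]
```

>>> play_rows(
  deltas=[
    [[0,0,0],[0,0,0.003],0.75],
    [[0,0,0],[0,-0.001,0.005],0.75],
    [[0,0,0],[0,-0.002,0.008],0.75],
    [[0,0,0],[0,-0.003,0.01],0.75],
    [[0,0,0],[0,-0.003,0.013],0.75],
    [[0,0,0],[0,-0.004,0.015],0.75],
    [[0,0,0],[0,-0.004,0.018],0.75],
    [[0,0,0],[0,-0.005,0.02],0.75],
    [[0,0,0],[0,-0.006,0.023],0.75],
    [[0,0,0],[0,-0.006,0.026],0.75],
  ],
)

```text
t: 12.47
position: [528.8, 26.5, 55.5]
ee_rot: [0.697, 0.717, 0.0, 0.0]
ft_force: [-1.8, 0.1, 1.2]
finger_gap: 0.127
```

Run:
```python
from h import *
import cv2
go([637,38,147])
b=bot.read_camera('wrist')[:,:,::-1];a=bot.read_camera('side')[150:270,230:350,::-1]
o=np.hstack([cv2.resize(b,(500,312)),cv2.resize(a,(300,312),interpolation=2)])
cv2.imwrite('pics/p10.png',(255*(o/255.)**.45).astype('uint8'))
```

```text
t 12.47 pos [528.8  26.5  55.5] F [-1.8  0.1  1.2] gap 0.127 y-ang 1.7
turn [ 0.    0.   -0.57] shift m [ 0.0083  0.1085 -0.0915]
```

View pics/p10.png

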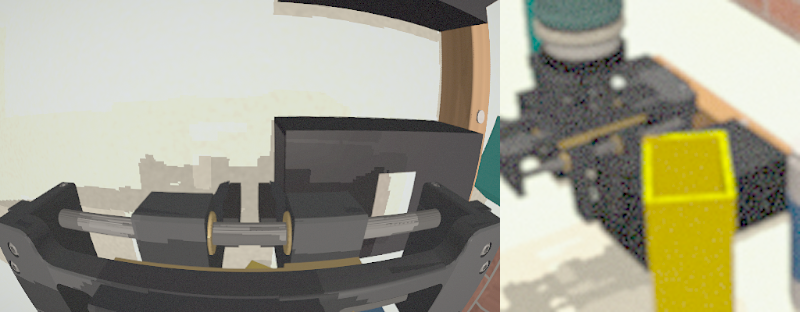

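The wrist view shows the bin almost flat, with its upper edge running (275,118) to (478,133) up to the stop and the far finger at its rim. I'll lower the last few degrees.

>>> play_rows(
  deltas=[
    [[0,0,0],[0,0,0.002],0.75],
    [[0,0,0],[0,0,0.003],0.75],
    [[0,0,0],[0,-0.001,0.005],0.75],
    [[0,0,0],[0,-0.001,0.006],0.75],
    [[0,0,0],[0,-0.001,0.008],0.75],
    [[0,0,0],[0,-0.002,0.01],0.75],
    [[0,0,0],[0,-0.002,0.011],0.75],
    [[0,0,0],[0,-0.002,0.013],0.75],
    [[0,0,0],[0,-0.003,0.015],0.75],
    [[0,0,0],[0,-0.004,0.016],0.75],
  ],
)

```text
t: 13.4
position: [524.7, 26.4, 39.4]
ee_rot: [0.697, 0.717, -0.0, -0.0]
ft_force: [-0.2, 0.8, 0.1]
finger_gap: 0.125
```

```bash
cat > wr.py <<'E'
from h import *
import cv2
def wproj(P):
    p=bot.camera_params('wrist');K=p['K'];T=p['cam_to_world']
    c=(np.asarray(P)-T[:3,3])@T[:3,:3];c=c*[1,-1,-1];h=np.hypot(c[:,0],c[:,1]);r=K[0,0]*np.arctan2(h,c[:,2])
    return K[:2,2]+(r/h)[:,None]*c[:,:2]
def wray(uv,z):
    p=bot.camera_params('wrist');K=p['K'];T=p['cam_to_world'];d=np.array(uv)-K[:2,2];r=np.hypot(*d);t=r/K[0,0]
    v=T[:3,:3]@(np.r_[np.sin(t)*d/r,np.cos(t)]*[1,-1,-1]);return T[:3,3]+v*(z-T[2,3])/v[2]
E
python3 - <<'E'
from wr import *
go([637,38,147])
b=bot.read_camera('wrist')[120:320,320:640,::-1]
cv2.imwrite('pics/p11.png',(255*(cv2.resize(b,None,fx=2.5,fy=2.5,interpolation=2)/255.)**.45).astype('uint8'))
for z in (60,64,68): print(z,[(w[:2]).round(1) for w in (wray((352,151),z),wray((612,170),z))])
E
```

```text
t 13.4 pos [524.7  26.4  39.4] F [-0.2  0.8  0.1] gap 0.125 y-ang 1.7
turn [-0.    0.   -0.57] shift m [ 0.0083  0.1126 -0.1077]
60 [array([535. ,  82.8]), array([680.9,  84.5])]
64 [array([534.5,  83.3]), array([675.3,  84.9])]
68 [array([534.1,  83.8]), array([669.7,  85.3])]
```

View pics/p11.png

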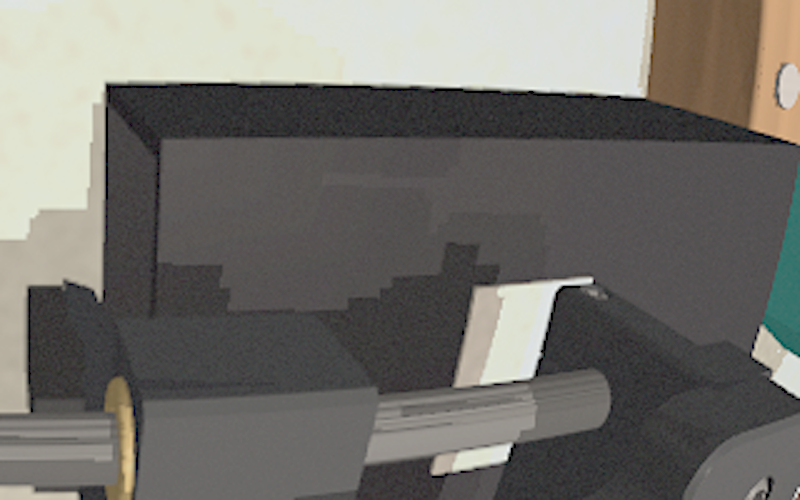

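Run:
```python
from wr import *
f=lambda a,b:(320+(a+.5)/2.5-.5,120+(b+.5)/2.5-.5)
for n,c,z in [("mouth bottom L",(107,87),0),("base bottom L",(645,97),0),("stop foot higher y",(655,0),0),("mouth top L",(160,140),64),("base top L",(800,145),64),("mouth top 2",(152,300),64),("stop top front",(757,80),45),("mid top",(480,140),64),("mid bottom",(380,92),0)]:print(n,wray(f(*c),z).round(1))
```

```text
mouth bottom L [547.7  73.6   0. ]
base bottom L [714.2  82.9   0. ]
stop foot higher y [713.9 112.    0. ]
mouth top L [546.7  74.7  64. ]
base top L [709.2  82.9  64. ]
mouth top 2 [547.7  49.3  64. ]
stop top front [711.5  95.3  45. ]
mid top [602.8  77.4  64. ]
mid bottom [616.5  76.3   0. ]
```

The bin now lies flat (top edge consistent with z = 64) and its base reaches the stop. Its yaw reads about 3° against the stop's 1.6°. I'll retreat, turn the jaws across, and square it up with both fingertips on the rim.

>>> play_rows(
  deltas=[
    [[0,0,0],[0,-0.015,0],0.75],
    [[0,0,0],[0,-0.035,0],0.75],
    [[0,0,0],[0,-0.055,0],0.75],
    [[0,0,-1],[0.005,-0.065,0],0.5],
    [[0,0,-2.3],[0.01,-0.065,0],0.2],
    [[0,0,-3.6],[0.014,-0.065,0],0],
    [[0,0,-4.9],[0.014,-0.065,0],0],
    [[0,0,-6.2],[0.014,-0.065,0],0],
    [[0,0,-7.5],[0.014,-0.065,0],0],
    [[0,0,-8.8],[0.014,-0.065,0],0],
  ],
)

```text
t: 14.28
position: [459.4, 38.6, 39.8]
ee_rot: [0.375, 0.927, 0.0, 0.0]
ft_force: [0.1, -0.5, -0.2]
finger_gap: 0.5
```

Run:
```python
from wr import *
go([500,40,30],91.6)
```

```text
t 14.28 pos [459.4  38.6  39.8] F [ 0.1 -0.5 -0.2] gap 0.5 y-ang 46.0
turn [ 0.    0.   -9.12] shift m [-0.0282  0.0292  0.0098]
```

>>> play_rows(
  deltas=[
    [[0,0,-1.3],[-0.003,0.003,0.001],0],
    [[0,0,-2.6],[-0.006,0.006,0.002],0],
    [[0,0,-3.9],[-0.009,0.009,0.003],0],
    [[0,0,-5.2],[-0.012,0.012,0.004],0],
    [[0,0,-6.5],[-0.015,0.015,0.005],0],
    [[0,0,-7.8],[-0.018,0.019,0.007],0],
    [[0,0,-9.1],[-0.022,0.023,0.008],0],
    [[0,0,-9.1],[-0.026,0.027,0.01],0],
    [[0,0,-9.1],[-0.028,0.029,0.01],0],
    [[0,0,-9.1],[-0.028,0.029,0.01],0],
  ],
)

```text
t: 15.12
position: [500.5, 39.7, 29.8]
ee_rot: [-0.009, 1.0, 0.0, 0.0]
ft_force: [0.3, 0.9, 0.8]
finger_gap: 0.496
```

Run:
```python
from wr import *
go([538,40,30],91.6)
```

```text
t 15.12 pos [500.5  39.7  29.8] F [0.3 0.9 0.8] gap 0.496 y-ang 91.0
turn [ 0.    0.01 -0.12] shift m [-0.0375 -0.0004 -0.0002]
```

>>> play_rows(
  deltas=[
    [[0,0,-0.1],[-0.008,0,0],0],
    [[0,0,-0.1],[-0.016,0,0],0],
    [[0,0,-0.1],[-0.024,0,0],0],
    [[0,0,-0.1],[-0.03,0,0],0],
    [[0,0,-0.1],[-0.033,0,0],0],
    [[0,0,-0.1],[-0.035,0,0],0],
    [[0,0,-0.1],[-0.036,0,0],0],
    [[0,0,-0.1],[-0.037,0,0],0],
    [[0,0,-0.1],[-0.038,0,0],0],
    [[0,0,-0.1],[-0.039,0,0],0],
  ],
)

```text
t: 15.95
position: [538.2, 40.6, 29.5]
ee_rot: [-0.014, 1.0, 0.0, -0.0]
ft_force: [-1.1, 0.2, 2.0]
finger_gap: 0.503
```

>>> play_rows(
  deltas=[
    [[0,0,0],[-0.001,0,0],0],
    [[0,0,0],[-0.001,0,0],0],
    [[0,0,0],[-0.002,0,0],0],
    [[0,0,0],[-0.002,0,0],0],
    [[0,0,0],[-0.003,0,0],0],
    [[0,0,0],[-0.003,0,0],0],
    [[0,0,0],[-0.003,0,0],0],
    [[0,0,0],[-0.003,0,0],0],
    [[0,0,0],[-0.003,0,0],0],
    [[0,0,0],[-0.003,0,0],0],
  ],
)

```text
t: 16.78
position: [539.0, 40.9, 29.2]
ee_rot: [-0.015, 1.0, 0.0, -0.003]
ft_force: [-7.8, 1.5, 6.8]
finger_gap: 0.503
```

Run:
```python
from wr import *
go([538,40,30],91.6); print(bot.sense()['ft_force'].round(1),bot.sense()['moment'].round(2))
```

```text
t 16.78 pos [539.   40.9  29.2] F [-7.8  1.5  6.8] gap 0.503 y-ang 91.7
turn [ 0.   -0.06  0.02] shift m [ 0.001  -0.0009 -0.0008]
[-7.8  1.5  6.8] [0.4  0.98 0.26]
```

The push shows 8 N of resistance, so the bin is seated against the stop. I'll back off, clear the view and check.

>>> play_rows(
  deltas=[
    [[0,0,0],[0.003,0,0],0],
    [[0,0,0],[0.015,0,0],0],
    [[0,0,0],[0.035,0,0],0],
    [[0,0,0],[0.06,0,0],0],
    [[0,0,0],[0.08,0,-0.01],0],
    [[0,0,0],[0.09,0,-0.04],0],
    [[0,0,0],[0.09,0,-0.08],0],
    [[0,0,0],[0.09,0,-0.12],0],
    [[0,0,0],[0.09,0,-0.16],0],
    [[0,0,0],[0.09,0,-0.2],0],
  ],
)

```text
t: 17.62
position: [451.8, 37.9, 231.9]
ee_rot: [-0.014, 1.0, -0.0, 0.001]
ft_force: [1.6, 0.2, -0.7]
finger_gap: 0.495
```

>>> play_rows(
  deltas=[
    [[0,0,0],[0,0.04,-0.02],0],
    [[0,0,0],[0,0.08,-0.02],0],
    [[0,0,0],[0,0.12,-0.02],0],
    [[0,0,0],[0,0.16,-0.02],0],
    [[0,0,0],[0,0.2,-0.02],0],
    [[0,0,0],[0,0.24,-0.02],0],
    [[0,0,0],[0,0.28,-0.02],0],
    [[0,0,0],[0,0.32,-0.02],0],
    [[0,0,0],[0,0.35,-0.02],0],
    [[0,0,0],[0,0.35,-0.02],0],
  ],
)

```text
t: 18.45
position: [441.5, 393.2, 249.8]
ee_rot: [-0.016, 1.0, 0.002, 0.001]
ft_force: [0.4, 0.2, -0.2]
finger_gap: 0.495
```

Run:
```python
from h import *
import cv2
go([637,38,147])
a=bot.read_camera('top')[145:285,180:400,::-1]
cv2.imwrite('pics/p12.png',(255*(cv2.resize(a,None,fx=3.6,fy=3.6,interpolation=2)/255.)**.5).astype('uint8'))
```

```text
t 18.45 pos [441.5 393.2 249.8] F [ 0.4  0.2 -0.2] gap 0.495 y-ang 91.9
turn [ 0.05 -0.02 17.47] shift m [-0.1836 -0.3618  0.1018]
```

View pics/p12.png

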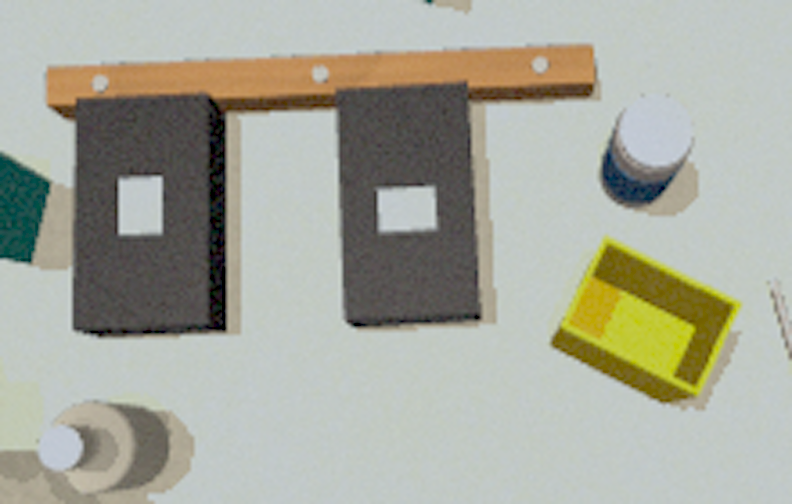

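Run:
```python
from h import *
t=lambda c:((c[0]+.5)/3.6-.5+180,(c[1]+.5)/3.6-.5+145)
q=[at("top",t(c),64)[:2] for c in [(336,91),(467,84),(481,317),(345,323)]]
print(np.round(q,1)); s=lambda a,b:np.degrees(np.arctan2(*(q[a]-q[b])[::-1]))
print("sides",s(0,3),s(1,2),"ends",s(0,1)-90,s(3,2)-90)
# subpixel edge fit: base edge (dark/brown boundary) and stop back edge columnwise
im=bot.read_camera("top").astype(float)
def edge(cols,rows,z,ch):
    P=[]
    for c in cols:
        g=np.diff(im[rows[0]:rows[1],c,ch]);i=np.argmax(np.abs(g))
        k=np.arange(max(0,i-1),min(len(g),i+2));w=np.abs(g[k]);P.append(at("top",(c,rows[0]+(k*w).sum()/w.sum()+.5),z)[:2])
    P=np.array(P);m=np.polyfit(P[:,1],P[:,0],1);return np.degrees(-np.arctan(m[0])).round(2),m[1].round(1)
print("bin base edge",edge(range(276,308),(163,175),64,0))
print("lying base edge",edge(range(204,236),(166,178),64,0))
print("stop back",edge(range(196,344),(154,168),45,2))
print("bin mouth",edge(range(278,312),(228,242),64,0),"lying mouth",edge(range(204,236),(230,244),64,0))
```

```text
[[710.1  82.2]
 [714.  -10.9]
 [548.3 -19.1]
 [545.4  74.5]]
sides 2.697857637312507 2.8326372130574367 ends 2.4042887687888737 1.823751169727771
bin base edge (np.float64(2.37), np.float64(715.5))
lying base edge (np.float64(1.84), np.float64(716.0))
stop back (np.float64(1.6), np.float64(744.8))
bin mouth (np.float64(2.51), np.float64(544.5)) lying mouth (np.float64(0.79), np.float64(541.4))
```

The bin reads about 1° rotated relative to the stop and its neighbour (2.7° against 1.7°), leaving roughly a 1.5 mm gap at its left base corner. There's plenty of time, so I'll give one gentle push with shut fingertips on the left part of the rim.

Run:
```python
from h import *
go([490,60,180],91.7);go([490,60,30],91.7)
```

```text
t 18.55 pos [441.6 388.8 249.4] F [-0.1 -0.2 -1. ] gap 0.499 y-ang 91.8
turn [-0.    0.    0.02] shift m [-0.0381 -0.3301  0.0695]
t 18.55 pos [441.6 388.8 249.4] F [-0.1 -0.2 -1. ] gap 0.499 y-ang 91.8
turn [-0.    0.    0.02] shift m [-0.0381 -0.3301  0.2195]
```

>>> play_rows(
  deltas=[
    [[0,0,0],[-0.004,-0.036,0],0.5],
    [[0,0,0],[-0.008,-0.072,0],1],
    [[0,0,0],[-0.012,-0.108,0],1],
    [[0,0,0],[-0.016,-0.144,0],1],
    [[0,0,0],[-0.02,-0.18,0],1],
    [[0,0,0],[-0.024,-0.216,0],1],
    [[0,0,0],[-0.028,-0.252,0],1],
    [[0,0,0],[-0.032,-0.288,0],1],
    [[0,0,0],[-0.036,-0.32,0],1],
    [[0,0,0],[-0.038,-0.334,0],1],
  ],
)

```text
t: 19.38
position: [488.8, 50.1, 249.9]
ee_rot: [-0.012, 1.0, -0.001, 0.001]
ft_force: [-0.3, 0.4, -0.6]
finger_gap: 0.004
```

>>> play_rows(
  deltas=[
    [[0,0,0],[0,0,0.03],1],
    [[0,0,0],[0,0,0.06],1],
    [[0,0,0],[0,0,0.09],1],
    [[0,0,0],[0,0,0.12],1],
    [[0,0,0],[0,0,0.15],1],
    [[0,0,0],[0,0,0.18],1],
    [[0,0,0],[0,0,0.2],1],
    [[0,0,0],[0,0,0.215],1],
    [[0,0,0],[0,0,0.22],1],
    [[0,0,0],[0,0,0.22],1],
  ],
)

```text
t: 20.22
position: [487.5, 53.9, 28.5]
ee_rot: [-0.014, 1.0, -0.0, -0.001]
ft_force: [-0.0, 0.2, 0.0]
finger_gap: 0.007
```

```bash
python3 -c "
from h import *
go([536,60,30],91.7)"
```

```text
t 20.22 pos [487.5  53.9  28.5] F [-0.   0.2  0. ] gap 0.007 y-ang 91.6
turn [-0.   -0.03 -0.03] shift m [-0.0486  0.0048 -0.0016]
```

>>> play_rows(
  deltas=[
    [[0,0,0],[-0.01,0.006,0],1],
    [[0,0,0],[-0.02,0.006,0],1],
    [[0,0,0],[-0.03,0.006,0],1],
    [[0,0,0],[-0.04,0.006,0],1],
    [[0,0,0],[-0.045,0.006,0],1],
    [[0,0,0],[-0.047,0.006,0],1],
    [[0,0,0],[-0.049,0.006,0],1],
    [[0,0,0],[-0.05,0.006,0],1],
    [[0,0,0],[-0.051,0.006,0],1],
    [[0,0,0],[-0.052,0.006,0],1],
  ],
)

```text
t: 21.05
position: [538.6, 62.7, 29.1]
ee_rot: [-0.014, 1.0, 0.0, -0.003]
ft_force: [-7.4, 1.8, 4.9]
finger_gap: 0.007
```

>>> play_rows(
  deltas=[
    [[0,0,0],[-0.001,0,0],1],
    [[0,0,0],[-0.001,0,0],1],
    [[0,0,0],[-0.002,0,0],1],
    [[0,0,0],[-0.002,0,0],1],
    [[0,0,0],[-0.002,0,0],1],
    [[0,0,0],[-0.002,0,0],1],
    [[0,0,0],[0.01,0,0],1],
    [[0,0,0],[0.03,0,0],1],
    [[0,0,0],[0.055,0,0],1],
    [[0,0,0],[0.08,0,0],1],
  ],
)

```text
t: 21.88
position: [460.6, 60.3, 29.7]
ee_rot: [-0.014, 1.0, -0.0, 0.001]
ft_force: [-0.1, -0.1, 0.1]
finger_gap: 0.005
```

>>> play_rows(
  deltas=[
    [[0,0,0],[0.01,0,-0.03],1],
    [[0,0,0],[0.02,0,-0.07],1],
    [[0,0,0],[0.02,0,-0.11],1],
    [[0,0,0],[0.02,0,-0.15],1],
    [[0,0,0],[0.02,0,-0.19],1],
    [[0,0,0],[0.02,0.01,-0.22],1],
    [[0,0,0],[0.02,0.05,-0.23],1],
    [[0,0,0],[0.02,0.09,-0.23],1],
    [[0,0,0],[0.02,0.13,-0.23],1],
    [[0,0,0],[0.02,0.17,-0.23],1],
  ],
)

```text
t: 22.72
position: [436.2, 231.3, 260.6]
ee_rot: [-0.014, 1.0, 0.0, 0.001]
ft_force: [0.1, -0.5, 0.2]
finger_gap: 0.005
```

>>> play_rows(
  deltas=[
    [[0,0,0],[0,0.04,0],1],
    [[0,0,0],[0,0.08,0],1],
    [[0,0,0],[0,0.12,0],1],
    [[0,0,0],[0,0.15,0],1],
    [[0,0,0],[0,0.18,0],1],
    [[0,0,0],[0,0.19,0],1],
    [[0,0,0],[0,0.19,0],1],
    [[0,0,0],[0,0.19,0],1],
    [[0,0,0],[0,0.19,0],1],
    [[0,0,0],[0,0.19,0],1],
  ],
)

```text
t: 23.55
position: [431.0, 417.9, 259.7]
ee_rot: [-0.014, 1.0, -0.0, 0.0]
ft_force: [-0.1, 0.9, -0.0]
finger_gap: 0.004
```

Run:
```python
from h import *
s=bot.sense();print(s['t'],s['position'].round(),s['ft_force'].round(1))
im=np.mean([bot.read_camera("top").astype(float) for _ in range(4)],0)
def edge(cols,rows,z,ch=0,T=False):
    P=[]
    for c in cols:
        g=np.abs(np.diff(im[rows[0]:rows[1],c,ch] if not T else im[c,rows[0]:rows[1],ch]));i=np.argmax(g)
        k=np.arange(max(0,i-1),min(len(g),i+2));e=rows[0]+(k*g[k]).sum()/g[k].sum()+.5
        P.append(at("top",(e,c) if T else (c,e),z)[:2])
    P=np.array(P)
    if T: m=np.polyfit(P[:,0],P[:,1],1);return np.degrees(np.arctan(m[0])).round(2)
    m=np.polyfit(P[:,1],P[:,0],1);return np.degrees(-np.arctan(m[0])).round(2),m[1].round(1)
print("bin base",edge(range(276,308),(163,175),64),"mouth",edge(range(278,312),(228,242),64),"leftside",edge(range(172,232),(268,282),64,0,True),"right",edge(range(172,230),(305,317),64,0,True))
print("lying base",edge(range(204,236),(166,178),64),"left",edge(range(176,232),(194,206),64,0,True),"stop back",edge(range(196,344),(154,168),45,2))
import cv2;old=cv2.imread('pics/top0.png')[:,:,::-1].astype(float);d=np.abs(im-old).max(2)>70
for n,(r0,r1,c0,c1) in dict(can=(165,210,340,380),yellow=(205,265,328,392),bottle=(250,285,185,225),driver=(220,305,390,425),lying=(168,240,198,245)).items():print(n,d[r0:r1,c0:c1].sum())
```

```text
23.55 [431. 418. 260.] [-0.1  0.9 -0. ]
bin base (np.float64(2.06), np.float64(715.7)) mouth (np.float64(2.15), np.float64(544.6)) leftside 2.13 right 2.1
lying base (np.float64(1.86), np.float64(716.2)) left 2.71 stop back (np.float64(1.61), np.float64(744.8))
can 0
yellow 0
bottle 102
driver 0
lying 0
```

Run:
```python
from h import *
import cv2
old=cv2.imread('pics/top0.png')[:,:,::-1];im=bot.read_camera("top")
for a in (old,im):
    r=a[255:282,186:206].astype(int);m=(r[...,2]>=r[...,0]+8)&(r.min(2)>150)
    y,x=np.nonzero(m);print(m.sum(),x.mean()+186,y.mean()+255)
bot.job_done();print("done",bot.sense()['t'])
```

```text
0 nan nan
0 nan nan
the job is handed in; nothing more can be done
the job is handed in; nothing more can be done<stdin>:6: RuntimeWarning: Mean of empty slice.
  ret = ret.dtype.type(ret / rcount)
```

The bin is lying on its broad side with its mouth towards the robot and its base against the stop, in the free place beside the other bin. I handed the job in at about 23.6 s with the arm clear of everything.

- **Tipping:** I put two fingertips loosely inside the mouth, never gripping. They pushed the near wall over to the balance point, then held back the far rim while I lowered the bin in steps. Every force reading during tipping and lowering was under about 3 N, and in the images the bin matched the expected tilt within a few pixels. I saw no drop.
- **Placing:** At about 70° I slid it to the stop and lowered it flat. I then pressed the rim twice with the fingertips, at about 8 N, to square it up.
- **Last checks:** In the top view the bin's yaw is about 2.1° and the stop's is 1.6–1.9°, so the base is within about 0.5° of flat, a gap under 1 mm. The base edge lines up with the neighbouring bin's to within 0.5 mm.
- **Bystanders:** The spray can, screwdriver, yellow bin and fixed bin showed no image change from the start.
- **Check that failed:** About 100 pixels changed around the white bottle, probably the arm's shadow. My follow-up test found no bottle pixels in either image, so it settled nothing. The last picture I viewed, before the final push, showed the bottle where it started. On the moves past it, by the planned path, the fingertips stayed well above it.

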